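Free the seized start stop on the inclined track

TASK

The wing knob that clamps the start stop on the inclined track has seized: rock it back and forth in small arcs until it breaks free, then slacken it about a sixth of a turn. Slide the stop up the track until its downhill rubber face stands over the strip of black tape, and turn the knob clockwise again until it is tight, so that the stop is clamped there. Leave the other things on the table where they are.

Things in the scene. Friction and masses are not known exactly. Their poses are not given: they have to be found in the camera images.
- ramp: Inclined-plane track, fixed: dark steel base plate 540 x 130 mm lying on the table, on it an aluminium rail 560 x 80 x 25 mm that rises at 30 degrees along the base. Origin: centre of the base's underside on the table; x points level to the uphill end, z up. At the rail's low end stand a rubber end buffer and a black U-shaped light gate (114 mm wide, 80 mm above the rail), more than 80 mm downhill of the knob.
- knob_grip (a point): Middle of the knob's black wing, on the knob's axis, 46 mm off the rail. The wing is a flat bar 56 mm long, 12 mm thick (pinch it across this), 26 mm high (13 mm above and below this point), on a neck and a flange; 23 mm from its underside to the steel saddle (88 x 96 mm). x: along the wing, y: across it, z: the knob's axis, square off the rail: 30 degrees from vertical, leaning downhill. Moves with the knob.
- knob (a joint): Knob angle, rad, + anticlockwise from above (loosening); start within 0.08 of 0, wing along the rail. Seized, it comes up hard at about -0.27 and +0.27; each swing past 0.23 to the other end cracks some rust; after 3 to 6 swings it passes +0.35 and is free to 1.75. Forcing it one way does nothing. Friction 0.4 Nm. Stop clamped below 0.7, slides above 0.9. Clockwise stop at -0.29. Stays put.
- stop (a joint): Position of the stop along the rail in m, growing uphill; -0.03 to 0.03 at the start, can travel to 0.27. Slackened, it moves with about 12 N along the rail (it can be pushed by its knob) and stays where it is left.
- stop_face (a point): On the start stop (a steel saddle astride the rail with a 30 mm high, rubber-faced buffer plate at its downhill edge): centre of the foot of the buffer's downhill rubber face, 1 mm over the rail, 50 mm downhill of the knob's axis. x: uphill along the rail, y: across the rail, z: out of the rail.
- tape_mid (a point): Middle of a strip of black tape, 8 mm wide, stuck square across the rail's top and down both sides, uphill of the stop; point on the rail's top, 1 mm over it. Same axes as stop_face. It is 80 to 240 mm uphill of the stop's face at the start.
- tape_roll: Bystander: roll of black tape lying flat, 92 mm across, 19 mm high, beside the ramp. Origin: centre of its underside.
- robot_car: Bystander: small two-wheeled teaching car, 160 x 120 x 80 mm, on the table beside the ramp. Origin: under its centre.
- mannequin: Bystander: wooden artist's figure 195 mm tall on a round foot. Origin: centre of its underside.
- remote: Bystander: black remote control 150 x 42 x 16 mm. Origin: centre of its underside.
- hex_key: Bystander: hex key, L of 107 x 30 mm, 6 mm thick, lying by the ramp. Origin: under the middle of its long arm.
- pliers: Bystander: pliers with blue grips, about 160 mm long, 12 mm thick, lying flat. Origin: near the pivot.

How it is judged:
By the outcome, as a careful person would: the job done as asked, in the order asked, and still so for the second after the job is handed in, with the robot touching nothing.
It also fails if it takes over 61 s, if anything falls off the work surface, if the arm or the gripper's body presses on something with over 40 N, if the wrist force passes 120 N, or if a joint passes its speed limit or range.

ROBOT

A 6-joint arm with a two-finger parallel gripper is mounted at the origin on the work surface. World frame = base frame: x ahead of the robot, y to its left, z up, the work surface at z = 0. Lengths are in m, angles in rad, forces in N, time in s.
With the tool pointing down it reaches from about 0.35 to 0.875 m from the base axis. Payload 4.2 kg.
Tool frame: the origin (TCP) lies at the very end of the fingers, on their centre line; the grasp point (between the pads) lies 19 mm behind it (r.tcp_to_grasp is the distance from the TCP to the grasp point, in m); z points along the fingers, y is the line along which they close (so a half turn about z gives the same grasp; the last joint's range is limited). The gripper opens to 85 mm and grips with 20 to 120 N. Pads are 22 mm wide; open, the fingers measure 114 mm over their backs; the gripper's body (76 mm by 85 mm) begins 54 mm behind the grasp point. The pads swing forward as they close: fully open they stand 13 mm farther back than shut.
Start: joints at [1.403, 0.385, 0.008, 0, -1.194, -0.259], TCP at [0.259, 0.569, 0.231] pointing down, gripper open.
Joint ranges: [-3.14, 3.14], [-1.21, 2.06], [-1.07, 1.41], [-3.16, 2.05], [-2.99, -0.16], [-3.1, 3.1]. Speed limits (rad/s): [2.79, 2.79, 3.14, 3.14, 3.14, 3.14].

INTERFACE

Orientations are given as a unit quaternion [x, y, z, w].
In Python, from rig import read_state, cams, r gives the robot as it stands.
- The arm moves only by the tool step_arm, never from a script. Its argument "plan" is a list of rows, each a list of 3 entries, a list of its own where there are three numbers: the shift along the tool's x, y, z as a fraction of full scale, then the turn, a rotation vector about the tool's x, y, z as a fraction of full scale, then the closure, from -1 (fully open) to 1 (shut), so that 0 is half open. In form: [[[dx, dy, dz], [wx, wy, wz], claw], ...]. A call has exactly 8 rows; each row is the pose to reach, as a shift and turn from the pose commanded when the call began, along the tool's axes at that moment; what a row does not reach only later rows make up. Full scale, the value 1, is 1 m for a shift and 90 degrees for a turn. A row lasts 1/8 s, in which the tool goes at most 62.5 mm and 10.7 degrees, less where a joint would pass 70% of its speed; a pose out of reach is approached as far as the arm can. A call with a number of a shift or a turn outside -1 to 1 is refused whole. A call with a gripper value outside its range is refused whole. The fingers move at their own pace and stop on an object; the grip force is fixed at half the most. Time passes only in rows, so rows that repeat a pose let the fingers close, or fill a call up. It gives the time, the measured TCP pose, the force, the opening and the grip force at its end, in the units of the state.
- read_state(): the state, without advancing time (a new reading comes with each control period).
- cams.capture(name): name is "scene" or "side" or "wrist"; returns a dict with "color" (400x640x3 uint8, blue, green, red), "range_z" (400x640 float32, m along the optical axis (not along the pixel's ray), 0 where there is no reading), "intrinsics" (3x3 intrinsics, pixels), "R" (3x3) and "t" (3): a world point X has camera coordinates R X + t. Camera axes: x right, y down, z forward; pixel columns grow to the right and rows downward; lengths in m; the calibration is good to about 2 mm. A picture is of the moment at which its call begins.
- r.hand_in(): hands the job in; it is judged then, once.
The state is a dict: "clock": time; "joints": joint angles; "qvel": joint speeds; "joint_efforts": joint torques, N m; "position": TCP position; "orientation": TCP orientation; "ft_force": force on the tool from outside, world axes, zero at the start; "wrist_torque": the same for the moment, N m; "gripper_width": finger opening in m; "finger_force": force on a finger pad.
Only numpy, scipy, OpenCV 4.12 (cv2) and the standard library are available. Lean on these libraries where they do the work, as an engineer would, in place of code of your own. Each camera call takes 0.05 s, during which the arm holds its last target. There are 200 camera calls.

## Working session

There is one attempt and no reset: what is moved stays moved. The work goes in short steps, Python scripts to look and compute and a tool call to move; the robot and the scene stay as the last step left them, time stands still between calls to the robot, and variables do not carry over. Pictures are saved under pics/ and viewed, at most 10 in all, crops included, and the job is handed in when it is done.

Besides the shell and the picture viewer there is one more tool, called after ">>>" by a JSON object that holds its "name" and its "arguments", one argument or row to a line. step_arm: Moves the arm, as the interface text tells. Shift numbers are shares of 1 m and turn numbers shares of 90 degrees, none past 1 either way. Its arguments: {"type":"object","properties":{"plan":{"type":"array","items":{"type":"array"}}},"required":["plan"]}

```bash
mkdir -p pics; python3 - <<'E'
from rig import read_state, cams, r
import cv2,numpy as np
s=read_state();print(s)
out={}
for n in ["scene","side"]:
    c=cams.capture(n);cv2.imwrite(f"pics/{n}0.png",c["color"]);np.savez(f"{n}0.npz",**c)
    print(n,c["intrinsics"].tolist(),c["R"].round(3).tolist(),c["t"].round(3).tolist())
E
```

```text
{'clock': 0.0, 'joints': array([ 1.40259905e+00,  3.85561704e-01,  6.57850995e-03, -4.89876867e-04,
       -1.19401755e+00, -2.58641066e-01]), 'qvel': array([ 0.00025448, -0.00038524,  0.00035021, -0.00083347,  0.00019187,
        0.00134275]), 'joint_efforts': array([ 4.43934732e-04, -3.92289913e+01,  1.88398236e+01,  4.18628991e+00,
       -4.65609526e-03, -3.76256978e-06]), 'position': array([0.2584624 , 0.56838479, 0.23020133]), 'orientation': array([ 9.77292675e-01, -2.11890915e-01, -1.77598015e-04,  1.11137192e-03]), 'ft_force': array([-0.59751107, -0.0162164 , -0.66714077]), 'wrist_torque': array([ 0.00397234, -0.01873807, -0.01951333]), 'finger_force': 0.0, 'gripper_width': 0.08559217917229126}
scene [[408.9425604669814, 0.0, 319.9126518669056], [0.0, 408.9425604669814, 198.52311660544575], [0.0, 0.0, 1.0]] [[-0.357, 0.934, 0.023], [0.547, 0.229, -0.806], [-0.757, -0.275, -0.592]] [0.134, -0.201, 1.812]
side [[403.86733271651286, 0.0, 322.69067286497176], [0.0, 403.86733271651286, 191.74227982901436], [0.0, 0.0, 1.0]] [[0.865, -0.501, -0.02], [-0.259, -0.411, -0.874], [0.43, 0.761, -0.485]] [-0.424, 0.301, 1.046]
```

View pics/scene0.png

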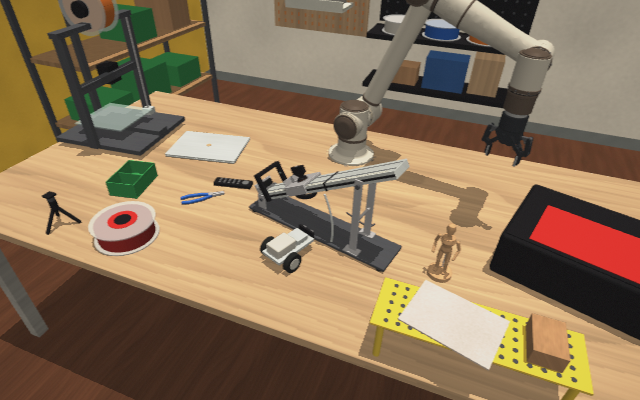

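View pics/side0.png

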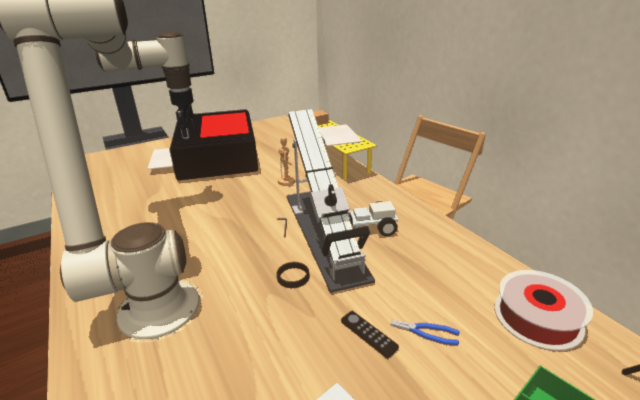

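Scene view: ramp from its gate end (265,180) up to (405,165), with the knob at about (298,173). Side view: rail from (345,270) up to (302,115), with the knob at about (331,193). I'll enlarge both and fit the rail plane.

```bash
cat > h.py <<'E'
import numpy as np,cv2
def cloud(c):
    K=c["intrinsics"];z=c["range_z"];v,u=np.mgrid[:400,:640]
    X=np.stack([(u-K[0,2])/K[0,0]*z,(v-K[1,2])/K[1,1]*z,z],-1)
    return (X-c["t"])@c["R"]   # R^T (X-t)
def proj(c,P):
    q=np.atleast_2d(P)@c["R"].T+c["t"];q=q@c["intrinsics"].T;return q[:,:2]/q[:,2:]
def ray(c,uv):
    K=c["intrinsics"];d=np.c_[np.atleast_2d(uv),np.ones(len(np.atleast_2d(uv)))]@np.linalg.inv(K).T@c["R"]
    return -c["R"].T@c["t"],d
def onplane(c,uv,p,n):
    o,d=ray(c,uv);return o+d*(((p-o)@n)/(d@n))[:,None]
E
python3 - <<'E'
from h import *
S=dict(np.load("scene0.npz"));D=dict(np.load("side0.npz"))
a=cv2.resize(S["color"][145:275,240:415],None,fx=3,fy=3,interpolation=cv2.INTER_CUBIC)
b=cv2.resize(D["color"][100:295,275:405],None,fx=3,fy=3,interpolation=cv2.INTER_CUBIC)
im=np.zeros((590,925,3),np.uint8);im[:390,:525]=a;im[:585,530:920]=b
cv2.imwrite("pics/crop0.png",im[:,:].copy() if im.shape[1]<=800 else cv2.resize(im,(800,510)))
P=cloud(D);A,B=P[105:290,275:400].reshape(-1,3),cloud(S)[145:275,240:415].reshape(-1,3)
rng=np.random.default_rng(0)
for nm,Q in(("side",A),("scene",B)):
    Q=Q[(Q[:,2]>.06)&(Q[:,2]<.5)];best=0
    for _ in range(4000):
        p=Q[rng.choice(len(Q),3,False)];n=np.cross(p[1]-p[0],p[2]-p[0]);l=np.linalg.norm(n)
        if l<1e-5:continue
        n/=l;n*=np.sign(n[2])
        if abs(n[2]-np.cos(np.pi/6))>.03:continue
        m=abs((Q-p[0])@n)<.003
        if m.sum()>best:best=m.sum();M=m
    q=Q[M];c=q.mean(0);n=np.linalg.svd(q-c)[2][2];n*=np.sign(n[2])
    up=-np.array([n[0],n[1],0]);up/=np.hypot(*up[:2]);x=up*n[2]+np.array([0,0,np.hypot(*n[:2])]);y=np.cross(n,x)
    l=(q-c)@np.c_[x,y]
    print(nm,best,c.round(4),n.round(4),np.degrees(np.arccos(n[2])),"yaw",np.degrees(np.arctan2(up[1],up[0])),np.percentile(l,[0,1,5,50,95,99,100],axis=0).T.round(4))
    (cx,cy),wh,an=cv2.minAreaRect(l.astype(np.float32));print(cx,cy,wh,an)
E
```

```text
side 2563 [0.528  0.0707 0.2107] [-0.116  -0.4865  0.8659] 30.010079182936284 yaw 76.59360261030189 [[-0.2908 -0.2883 -0.2536  0.024   0.2422  0.2639  0.2715]
 [-0.0584 -0.0413 -0.0377  0.0004  0.0365  0.0422  0.0554]]
-0.010507166385650635 -0.007344149053096771 (0.11376505345106125, 0.5622048377990723) 88.55863189697266
scene 1205 [0.5518 0.1226 0.2414] [-0.089  -0.4926  0.8657] 30.039615457643837 yaw 79.7596161392016 [[-0.3521 -0.3449 -0.3103  0.0309  0.1955  0.2055  0.209 ]
 [-0.0458 -0.0406 -0.037  -0.001   0.0433  0.0591  0.0707]]
-0.07309603691101074 0.006117444485425949 (0.10740002989768982, 0.5632272362709045) 87.3642578125
```

View pics/crop0.png

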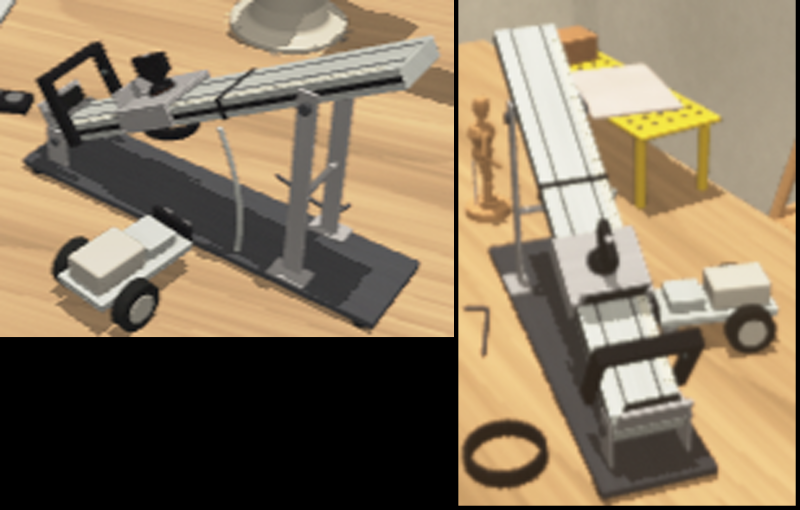

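The crop shows the wing along the rail, about mid-saddle. The black tape crosses the rail uphill of it, at side px about (307..333, 172..168).

```bash
python3 - <<'E'
from h import *
S=dict(np.load("scene0.npz"));D=dict(np.load("side0.npz"))
for nm,C,roi in(("side",D,(105,290,285,375)),("scene",S,(145,230,240,415))):
    P=cloud(C);r0,r1,c0,c1=roi
    n=np.array([-.116,-.4865,.8659]) if nm=="side" else np.array([-.089,-.4926,.8657])
    c=np.array([.528,.0707,.2107]) if nm=="side" else np.array([.5518,.1226,.2414])
    n/=np.linalg.norm(n)
    up=-np.array([n[0],n[1],0]);up/=np.hypot(*up[:2])
    Q=P[r0:r1,c0:c1].reshape(-1,3);col=C["color"][r0:r1,c0:c1].reshape(-1,3).max(1)
    for it in range(4):
        x=up*np.cos(np.pi/6)+[0,0,.5];y=np.cross([0,0,1],up);nn=np.cross(x,y)
        L=(Q-c)@np.c_[x,y,nn]
        on=(abs(L[:,2])<.004)&(abs(L[:,1])<.06)&(L[:,0]>-.02)&(L[:,0]<.24)
        m=[]
        for a in np.arange(-.02,.24,.01):
            k=on&(L[:,0]>=a)&(L[:,0]<a+.01)
            if k.sum()>5:m.append((a+.005,L[k,1].min(),L[k,1].max()))
        m=np.array(m);f=np.polyfit(m[:,0],(m[:,1]+m[:,2])/2,1)
        up=up+np.tan(f[0])*y/np.cos(np.pi/6)*.9;up/=np.linalg.norm(up)
        c=c+y*f[1]
    print(nm,"c",c.round(4),"yaw",np.degrees(np.arctan2(up[1],up[0])),"w",(m[:,2]-m[:,1]).mean(),"resid h",np.median(L[on,2]))
    dk=(col<60)
    k=dk&(L[:,2]>.036)&(L[:,2]<.062)&(abs(L[:,1])<.04)&(L[:,0]<0)
    # gate extends lower; print s-histogram
    h,e=np.histogram(L[k,0],np.arange(-.32,.02,.01));print("wing cand",[(round(b,2),int(a)) for a,b in zip(h,e) if a])
    t=dk&(abs(L[:,2])<.006)&(abs(L[:,1])<.04)
    h,e=np.histogram(L[t,0],np.arange(-.3,.24,.01));print("dark on rail",[(round(b,2),int(a)) for a,b in zip(h,e) if a>2])
    # saddle: slightly above rail
    k=(L[:,2]>.005)&(L[:,2]<.016)&(abs(L[:,1])<.05)&(L[:,0]<0)
    h,e=np.histogram(L[k,0],np.arange(-.3,.02,.01));print("saddle",[(round(b,2),int(a)) for a,b in zip(h,e) if a>2])
    R=np.c_[x,y,nn]; np.savez(f"fr_{nm}.npz",R=R,c=c)
E
```

```text
side c [0.5291 0.0704 0.2107] yaw 76.77439676556618 w 0.07994185759901308 resid h 0.00012230770522462088
wing cand [(np.float64(-0.13), 17), (np.float64(-0.12), 14), (np.float64(-0.11), 12), (np.float64(-0.1), 6), (np.float64(-0.09), 12), (np.float64(-0.08), 2)]
dark on rail []
saddle [(np.float64(-0.29), 41), (np.float64(-0.25), 7), (np.float64(-0.24), 4), (np.float64(-0.23), 4), (np.float64(-0.15), 36), (np.float64(-0.14), 18), (np.float64(-0.13), 84), (np.float64(-0.12), 101), (np.float64(-0.11), 81), (np.float64(-0.1), 61), (np.float64(-0.09), 61), (np.float64(-0.08), 72), (np.float64(-0.07), 73), (np.float64(-0.06), 41)]
scene c [0.546  0.1237 0.2414] yaw 76.88724403724571 w 0.07746626515177246 resid h 0.00033551131063801133
wing cand [(np.float64(-0.19), 1), (np.float64(-0.18), 13), (np.float64(-0.17), 14), (np.float64(-0.16), 14), (np.float64(-0.15), 13), (np.float64(-0.14), 27), (np.float64(-0.13), 1)]
dark on rail []
saddle [(np.float64(-0.3), 6), (np.float64(-0.29), 4), (np.float64(-0.21), 28), (np.float64(-0.2), 17), (np.float64(-0.19), 15), (np.float64(-0.18), 14), (np.float64(-0.17), 18), (np.float64(-0.16), 22), (np.float64(-0.15), 28), (np.float64(-0.14), 27), (np.float64(-0.13), 35), (np.float64(-0.12), 26)]
```

```bash
cat >> h.py <<'E'
_u=np.radians(76.83);UP=np.array([np.cos(_u),np.sin(_u),0]);RX=UP*np.cos(np.pi/6)+[0,0,.5];RY=np.array([-UP[1],UP[0],0]);RN=np.cross(RX,RY)
RF=np.c_[RX,RY,RN];C0=np.array([.529,.0708,.2107])
E
python3 - <<'E'
from h import *
from scipy.spatial.transform import Rotation as Ro
S=dict(np.load("scene0.npz"));D=dict(np.load("side0.npz"))
for nm,C in(("side",D),("scene",S)):
    L=(cloud(C)-C0)@RF;g=C["color"].max(2)
    on=(abs(L[...,2])<.006)&(L[...,0]>-.05)&(L[...,0]<.24)&(abs(L[...,1])<.04)
    print(nm,"rail h",np.median(L[on][:,2]),"lat",np.percentile(L[on][:,1],[1,99]))
    k=(g<75)&(L[...,2]>.035)&(L[...,2]<.064)&(abs(L[...,1])<.04)&(L[...,0]>-.14)&(L[...,0]<-.06)
    q=L[k];(cx,cy),wh,an=cv2.minAreaRect(q[:,:2].astype(np.float32))
    print("wing n",len(q),"s",np.percentile(q[:,0],[0,5,50,95,100]).round(4),"w",np.percentile(q[:,1],[0,5,50,95,100]).round(4),"h",q[:,2].min(),q[:,2].max(),"rect",cx,cy,wh,an,"slope",np.polyfit(q[:,0],q[:,1],1))
    # top of wing
    k2=k&(L[...,2]>.055);print("top",L[k2].mean(0),k2.sum())
    k=(L[...,2]>.004)&(L[...,2]<.04)&(abs(L[...,1])<.05)&(L[...,0]>-.17)&(L[...,0]<-.04)
    print("saddle s",np.percentile(L[k][:,0],[0,1,3,50,97,99,100]).round(4),"h",np.percentile(L[k][:,2],[5,50,95]).round(4))
    # tape by sampling image on rail plane
    s=np.arange(-.04,.2,.001)
    prof=[]
    for w in np.linspace(-.03,.03,13):
        uv=proj(C,C0+np.c_[s,0*s+w,0*s]@RF.T).astype(np.float32)
        prof.append(cv2.remap(g,uv[:,0].reshape(1,-1),uv[:,1].reshape(1,-1),cv2.INTER_LINEAR)[0])
    p=np.mean(prof,0);d=np.median(p)-p;i=d.argmax();j=slice(max(0,i-10),i+11);dd=np.clip(d[j]-.2*d[i],0,None)
    print("tape s",(dd*s[j]).sum()/dd.sum(),d[i],"edges",s[d>d[i]*.5])
st=C0+RF@[-.1015,0,.046];print("knob grip",st)
E
```

```text
side rail h 0.00031267283231584266 lat [-0.03900821  0.03934216]
wing n 82 s [-0.1255 -0.124  -0.1069 -0.0791 -0.0713] w [-0.0041 -0.0032  0.0036  0.0061  0.0067] h 0.035231757045841874 0.06148393131978004 rect -0.09835243225097656 0.0013759094290435314 (0.010101611725986004, 0.054279666393995285) 89.13677978515625 slope [-0.02083521  0.00051247]
top [-0.10148694  0.0013672   0.05839469] 41
saddle s [-0.1648 -0.147  -0.1457 -0.1065 -0.0579 -0.0556 -0.0417] h [0.0068 0.011  0.03  ]
tape s 0.022564656343385003 135.92307692307693 edges [0.019 0.02  0.021 0.022 0.023 0.024 0.025 0.026]
scene rail h -0.0006553412031204164 lat [-0.03984188  0.03695713]
wing n 84 s [-0.1171 -0.1141 -0.0867 -0.068  -0.065 ] w [-0.0121 -0.0105 -0.007  -0.0028  0.0003] h 0.03561132384966821 0.058269789844762825 rect -0.09100095182657242 -0.00657304422929883 (0.0520935095846653, 0.01238708384335041) 1.9642558097839355 slope [-0.01885331 -0.00861029]
top [-0.08987791 -0.00632542  0.05647725] 15
saddle s [-0.1469 -0.1438 -0.142  -0.0955 -0.0543 -0.0533 -0.0506] h [0.0062 0.0103 0.0356]
tape s 0.024231804095086313 89.76923076923077 edges [0.018 0.019 0.02  0.021 0.022 0.023 0.024 0.025 0.026 0.027 0.028 0.029
 0.03  0.031]
knob grip [ 0.50373207 -0.03718468  0.19978717]
```

```bash
cat >> h.py <<'E'
from scipy.spatial.transform import Rotation as Ro
def toolR(a=0.): # knob angle a (+ccw from above)
    return Ro.from_matrix(np.c_[-RX,RY,-RN])*Ro.from_rotvec([0,0,-a])
def rel(s,pos,R):
    R0=Ro.from_quat(s["orientation"]);return R0.inv().apply(pos-s["position"]).round(4),((R0.inv()*R).as_rotvec()/(np.pi/2)).round(4)
def W(s,w,h):return C0+RF@np.array([s,w,h])
E
python3 - <<'E'
from h import *
from rig import read_state
s=read_state()
t=W(-.0975,0,.046+.12);print(t)
print(rel(s,t,toolR()))
p=s["position"]; print(rel(s,p+[0,0,.2],toolR())); print(rel(s,(p+t)/2+[0,0,.2],toolR()))
E
```

```text
[ 0.49085087 -0.09223359  0.30571022]
(array([ 0.4851,  0.5053, -0.0743]), array([ 0.2296, -0.2797,  0.8529]))
(array([ 0.    ,  0.0004, -0.2   ]), array([ 0.2296, -0.2797,  0.8529]))
(array([ 0.2426,  0.253 , -0.2372]), array([ 0.2296, -0.2797,  0.8529]))
```

>>> {"name": "step_arm", "arguments": {
  "plan": [
    [[0,0,-0.06],[0,0,0],-1],
    [[0,0,-0.12],[0,0,0.1],-1],
    [[0.02,0.02,-0.18],[0.03,-0.03,0.2],-1],
    [[0.06,0.06,-0.2],[0.06,-0.07,0.3],-1],
    [[0.1,0.1,-0.2],[0.09,-0.1,0.4],-1],
    [[0.14,0.14,-0.2],[0.12,-0.14,0.5],-1],
    [[0.18,0.19,-0.2],[0.15,-0.18,0.6],-1],
    [[0.22,0.23,-0.2],[0.18,-0.22,0.7],-1]
  ]
}}

```text
clock: 1.1
position: [0.3633, 0.2663, 0.4314]
orientation: [0.699, -0.683, -0.132, -0.166]
ft_force: [1.0, -0.4, 0.3]
gripper_width: 0.0857
finger_force: 0.0
```

```bash
python3 - <<'E'
from h import *
from rig import read_state
s=read_state();print(s["joints"],s["position"],s["clock"])
t=W(-.0975,0,.046+.12);print(rel(s,t,toolR()))
E
```

```text
[ 0.80821322 -0.13739308 -0.07976267 -0.2666447  -1.29325847 -0.7557272 ] [0.36327519 0.26629729 0.4314016 ] 1.1
(array([ 0.3824, -0.1168, -0.0277]), array([ 0.0408, -0.0594,  0.1518]))
```

>>> {"name": "step_arm", "arguments": {
  "plan": [
    [[0.06,-0.02,-0.02],[0.01,-0.01,0.03],-1],
    [[0.11,-0.035,-0.03],[0.02,-0.02,0.06],-1],
    [[0.17,-0.05,-0.03],[0.03,-0.03,0.09],-1],
    [[0.22,-0.07,-0.03],[0.04,-0.04,0.12],-1],
    [[0.28,-0.085,-0.03],[0.041,-0.059,0.15],-1],
    [[0.33,-0.1,-0.03],[0.041,-0.059,0.152],-1],
    [[0.382,-0.117,-0.028],[0.041,-0.059,0.152],-1],
    [[0.382,-0.117,-0.028],[0.041,-0.059,0.152],-1]
  ]
}}

```text
clock: 2.1
position: [0.4931, -0.092, 0.3032]
orientation: [-0.599, 0.758, 0.162, 0.2]
ft_force: [0.4, 0.2, 0.3]
gripper_width: 0.0852
finger_force: 0.0
```

```bash
python3 - <<'E'
from h import *
from rig import read_state,cams
s=read_state();print(s["joints"],s["position"],s["clock"])
t=W(-.0975,0,.046+.12);print(rel(s,t,toolR()))
c=cams.capture("wrist");np.savez("wrist1.npz",**c);cv2.imwrite("pics/wrist1.png",c["color"])
L=(cloud(c)-C0)@RF;g=c["color"].max(2);print(proj(c,W(-.0975,0,.046)))
on=(abs(L[...,2])<.008)&(L[...,0]>-.05)&(abs(L[...,1])<.05);print(on.sum(),np.median(L[on][:,2]),np.percentile(L[on][:,1],[1,99]))
k=(g<75)&(L[...,2]>.05)&(L[...,2]<.066)&(abs(L[...,1])<.03)&(L[...,0]>-.14)&(L[...,0]<-.05)
q=L[k]
if len(q):print(len(q),cv2.minAreaRect(q[:,:2].astype(np.float32)),q[:,2].max())
k=(abs(L[...,1])<.045)&(L[...,2]>.006)&(L[...,2]<.014)&(L[...,0]>-.17)&(L[...,0]<-.03);print("saddle",np.percentile(L[k][:,:2],[0,1,99,100],axis=0))
k=(abs(L[...,1])<.045)&(L[...,2]>.022)&(L[...,2]<.04)&(L[...,0]>-.17)&(L[...,0]<-.13);print("buffer",k.sum(),np.percentile(L[k][:,:2],[0,1,99,100],axis=0) if k.any() else 0)
E
```

```text
[-0.20431273  0.1760149  -0.00525922 -0.52816687 -1.4063181   0.06465817] [ 0.49309673 -0.09198268  0.30322239] 2.1
(array([-0.0006,  0.0021, -0.0025]), array([ 0.0033, -0.0021, -0.0027]))
[[324.19778385 194.31712054]]
11211 0.0013382927610630488 [-0.0410689  0.0372668]
968 ((-0.09740740805864334, -0.0011585359461605549), (0.011992167681455612, 0.055479567497968674), 89.31356048583984) 0.06204932755213438
saddle [[-0.1468805  -0.04499801]
 [-0.1390051  -0.04432173]
 [-0.05737444  0.04423039]
 [-0.05581259  0.04498316]]
buffer 940 [[-0.14707909 -0.04124715]
 [-0.14695417 -0.04027921]
 [-0.13990291  0.03664687]
 [-0.13966935  0.03777025]]
```

View pics/wrist1.png

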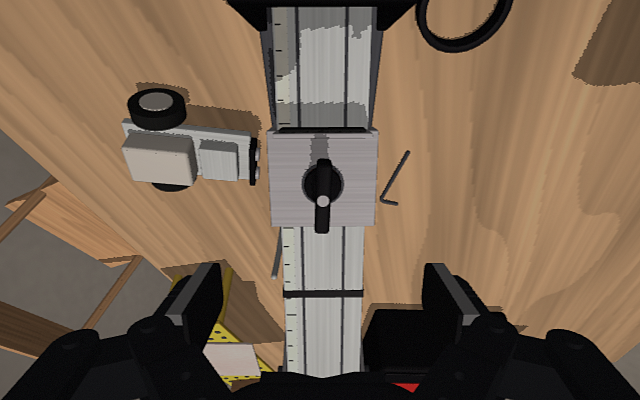

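Wrist view: wing at (322,195) on the saddle, along the rail. The tape is a dark line at row ~293, columns 283–362, and the hex key is clear at (395,180).

```bash
python3 - <<'E'
from h import *
from rig import read_state
c=dict(np.load("wrist1.npz"));g=c["color"].max(2);s=np.arange(-.04,.1,.0005);prof=[]
for w in np.linspace(-.03,.028,15):
    uv=proj(c,W(0,w,.0013)+np.outer(s,RX)).astype(np.float32)
    prof.append(cv2.remap(g,uv[:,0].reshape(1,-1),uv[:,1].reshape(1,-1),cv2.INTER_LINEAR)[0])
p=np.median(prof,0);d=np.median(p)-p;k=d>.5*d.max();print("tape edges",s[k][[0,-1]],"mid",s[k].mean())
st=read_state()
for h in(.12,.0-.019):print(rel(st,W(-.0974,-.001,.046+h),toolR(-.01)))
E
```

```text
tape edges [0.017  0.0255] mid 0.021250000000000057
(array([ 0.0012,  0.0007, -0.0017]), array([ 0.0024, -0.0019,  0.0057]))
(array([0.0008, 0.0002, 0.1373]), array([ 0.0024, -0.0019,  0.0057]))
```

>>> {"name": "step_arm", "arguments": {
  "plan": [
    [[0.001,0,0.03],[0.002,-0.002,0.006],-1],
    [[0.001,0,0.06],[0.002,-0.002,0.006],-1],
    [[0.001,0,0.09],[0.002,-0.002,0.006],-1],
    [[0.001,0,0.115],[0.002,-0.002,0.006],-1],
    [[0.001,0,0.13],[0.002,-0.002,0.006],-1],
    [[0.001,0,0.137],[0.002,-0.002,0.006],-1],
    [[0.001,0,0.137],[0.002,-0.002,0.006],-0.2],
    [[0.001,0,0.137],[0.002,-0.002,0.006],0.3]
  ]
}}

```text
clock: 3.15
position: [0.5087, -0.0244, 0.1886]
orientation: [-0.598, 0.759, 0.16, 0.204]
ft_force: [-0.3, 0.5, 0.2]
gripper_width: 0.0514
finger_force: 0.0
```

```bash
python3 - <<'E'
from h import *
from rig import read_state
st=read_state();print(st["clock"],st["gripper_width"],(st["position"]-C0)@RF,rel(st,W(-.0974,-.001,.027),toolR(-.01)))
E
```

```text
3.15 0.05137112719378069 [-0.0953341  -0.0019584   0.02949322] (array([0.0021, 0.001 , 0.0025]), array([-0.0024,  0.0001,  0.0032]))
```

>>> {"name": "step_arm", "arguments": {
  "plan": [
    [[0.002,0.001,0.002],[0,0,0],0.3],
    [[0.002,0.001,0.002],[0,0,0],0.6],
    [[0.002,0.001,0.002],[0,0,0],1],
    [[0.002,0.001,0.002],[0,0,0],1],
    [[0.002,0.001,0.002],[0,0,0],1],
    [[0.002,0.001,0.002],[0,0,0],1],
    [[0.002,0.001,0.002],[0,0,0],1],
    [[0.002,0.001,0.002],[0,0,0],1]
  ]
}}

```text
clock: 4.15
position: [0.5077, -0.025, 0.1852]
orientation: [-0.598, 0.759, 0.16, 0.203]
ft_force: [3.4, -2.8, 0.6]
gripper_width: 0.0113
finger_force: 60.2
```

```bash
cat > st.py <<'E'
from h import *
from rig import read_state
st=read_state();R=Ro.from_quat(st["orientation"])
a=-(toolR().inv()*R).as_rotvec()
print(st["clock"],st["gripper_width"],"swh",((st["position"]-C0)@RF).round(4),"ang",a.round(3),"F",(st["ft_force"]@RF).round(1),"T",(st["wrist_torque"]@RF).round(2),st["finger_force"],"q6",st["joints"][5])
E
python3 st.py
```

```text
4.15 0.011349308778765345 swh [-0.0978 -0.0011  0.027 ] ang [-0.004 -0.    -0.005] F [-1.4 -3.9  1.6] T [-0.95  1.73 -0.24] 60.18608093261719 q6 0.10587553636226993
```

>>> {"name": "step_arm", "arguments": {
  "plan": [
    [[0,0,0],[0,0,-0.09],1],
    [[0,0,0],[0,0,-0.18],1],
    [[0,0,0],[0,0,-0.18],1],
    [[0,0,0],[0,0,-0.09],1],
    [[0,0,0],[0,0,0],1],
    [[0,0,0],[0,0,0.09],1],
    [[0,0,0],[0,0,0.18],1],
    [[0,0,0],[0,0,0.18],1]
  ]
}}

```text
clock: 5.15
position: [0.5074, -0.0248, 0.1853]
orientation: [-0.486, 0.835, 0.187, 0.179]
ft_force: [2.5, -4.1, 1.5]
gripper_width: 0.0109
finger_force: 59.8
```

```bash
python3 st.py
```

```text
5.15 0.01091535280721692 swh [-0.0975 -0.0008  0.027 ] ang [-0.003 -0.    -0.285] F [-2.2 -3.3  3. ] T [-0.7   1.7   0.36] 59.84087782751885 q6 -0.17399198038309327
```

>>> {"name": "step_arm", "arguments": {
  "plan": [
    [[0,0,0],[0,0,-0.1],1],
    [[0,0,0],[0,0,-0.2],1],
    [[0,0,0],[0,0,-0.3],1],
    [[0,0,0],[0,0,-0.37],1],
    [[0,0,0],[0,0,-0.37],1],
    [[0,0,0],[0,0,-0.37],1],
    [[0,0,0],[0,0,-0.37],1],
    [[0,0,0],[0,0,-0.37],1]
  ]
}}

```text
clock: 6.15
position: [0.5081, -0.0249, 0.1853]
orientation: [0.705, -0.661, -0.127, -0.225]
ft_force: [4.6, -4.1, 0.4]
gripper_width: 0.0113
finger_force: 59.6
```

```bash
python3 st.py
```

```text
6.15 0.0112996072973762 swh [-0.0976 -0.0014  0.027 ] ang [-0.005 -0.001  0.296] F [-2.3 -5.4  1.8] T [-1.14  1.69  0.14] 59.635305404663086 q6 0.40682539480491475
```

>>> {"name": "step_arm", "arguments": {
  "plan": [
    [[0,0,0],[0,0,0.1],1],
    [[0,0,0],[0,0,0.2],1],
    [[0,0,0],[0,0,0.3],1],
    [[0,0,0],[0,0,0.37],1],
    [[0,0,0],[0,0,0.27],1],
    [[0,0,0],[0,0,0.17],1],
    [[0,0,0],[0,0,0.07],1],
    [[0,0,0],[0,0,0],1]
  ]
}}

```text
clock: 7.15
position: [0.508, -0.0249, 0.1852]
orientation: [0.705, -0.66, -0.127, -0.226]
ft_force: [3.7, -3.4, 0.8]
gripper_width: 0.0114
finger_force: 59.9
```

>>> {"name": "step_arm", "arguments": {
  "plan": [
    [[0,0,0],[0,0,0],1],
    [[0,0,0],[0,0,0.1],1],
    [[0,0,0],[0,0,0.2],1],
    [[0,0,0],[0,0,0.3],1],
    [[0,0,0],[0,0,0.37],1],
    [[0,0,0],[0,0,0.37],1],
    [[0,0,0],[0,0,0.37],1],
    [[0,0,0],[0,0,0.37],1]
  ]
}}

```text
clock: 8.15
position: [0.5074, -0.0248, 0.1853]
orientation: [-0.486, 0.835, 0.187, 0.179]
ft_force: [1.8, -4.3, 2.0]
gripper_width: 0.011
finger_force: 60.1
```

```bash
python3 st.py
```

```text
8.15 0.01095477539620311 swh [-0.0976 -0.0007  0.027 ] ang [-0.003  0.    -0.287] F [-2.3 -2.7  3.6] T [-0.83  1.63  0.3 ] 60.062389969825745 q6 -0.17541526240322394
```

>>> {"name": "step_arm", "arguments": {
  "plan": [
    [[0,0,0],[0,0,-0.1],1],
    [[0,0,0],[0,0,-0.2],1],
    [[0,0,0],[0,0,-0.3],1],
    [[0,0,0],[0,0,-0.37],1],
    [[0,0,0],[0,0,-0.37],1],
    [[0,0,0],[0,0,-0.4],1],
    [[0,0,0],[0,0,-0.4],1],
    [[0,0,0],[0,0,-0.4],1]
  ]
}}

```text
clock: 9.15
position: [0.5081, -0.0249, 0.1852]
orientation: [0.719, -0.645, -0.122, -0.228]
ft_force: [3.1, -3.9, 1.9]
gripper_width: 0.0117
finger_force: 59.9
```

```bash
python3 st.py
```

```text
9.15 0.01165704311463349 swh [-0.0976 -0.0015  0.0269] ang [-0.005 -0.001  0.34 ] F [-1.7 -3.9  3.2] T [-1.27  1.68 -0.11] 59.9414598941803 q6 0.4513789226425725
```

>>> {"name": "step_arm", "arguments": {
  "plan": [
    [[0,0,0],[0,0,0.1],1],
    [[0,0,0],[0,0,0.2],1],
    [[0,0,0],[0,0,0.3],1],
    [[0,0,0],[0,0,0.4],1],
    [[0,0,0],[0,0,0.4],1],
    [[0,0,0],[0,0,0.4],1],
    [[0,0,0],[0,0,0.3],1],
    [[0,0,0],[0,0,0.2],1]
  ]
}}

```text
clock: 10.15
position: [0.5077, -0.0249, 0.1852]
orientation: [-0.612, 0.748, 0.156, 0.207]
ft_force: [2.8, -4.9, 2.9]
gripper_width: 0.0111
finger_force: 60.2
```

>>> {"name": "step_arm", "arguments": {
  "plan": [
    [[0,0,0],[0,0,-0.1],1],
    [[0,0,0],[0,0,-0.2],1],
    [[0,0,0],[0,0,-0.25],1],
    [[0,0,0],[0,0,-0.28],1],
    [[0,0,0],[0,0,-0.31],1],
    [[0,0,0],[0,0,-0.31],1],
    [[0,0,0],[0,0,-0.31],1],
    [[0,0,0],[0,0,-0.31],1]
  ]
}}

```text
clock: 11.15
position: [0.5083, -0.0249, 0.1853]
orientation: [0.773, -0.58, -0.102, -0.238]
ft_force: [4.2, -4.4, 1.6]
gripper_width: 0.011
finger_force: 59.9
```

```bash
python3 st.py; python3 - <<'E'
from rig import cams
import cv2,numpy as np
o=[]
for n,(r0,r1,c0,c1) in(("wrist",(60,400,120,520)),("scene",(145,205,260,340)),("side",(165,225,300,380))):
    c=cams.capture(n);o.append(cv2.resize(c["color"][r0:r1,c0:c1],(400,340 if n=="wrist" else 300),interpolation=cv2.INTER_CUBIC))
    np.savez(n+"2.npz",**c)
im=np.zeros((600,800,3),np.uint8);im[:340,:400]=o[0];im[:300,400:]=o[1];im[300:,400:]=o[2];cv2.imwrite("pics/g2.png",im)
E
```

```text
11.15 0.010956682037101078 swh [-0.0975 -0.0017  0.0269] ang [-0.005 -0.001  0.514] F [-2.1 -5.1  3.1] T [-1.39  1.57 -0.15] 59.94509160518646 q6 0.6258608323202688
```

View pics/g2.png

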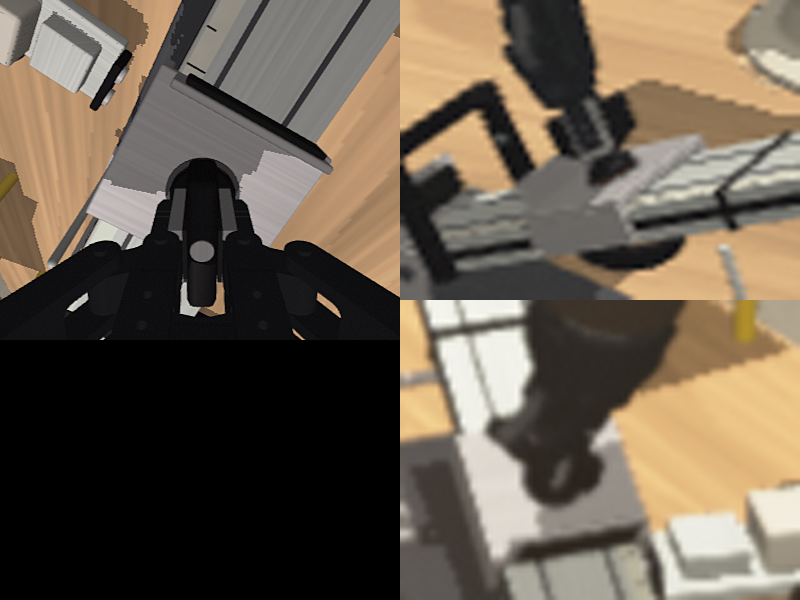

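The wrist view shows the wing, with its white dot at (202,250), still square in the pads at a tool angle of 0.51 rad. The knob has passed 0.35, so it has broken free. I'll slacken it to about 1.06 rad.

>>> {"name": "step_arm", "arguments": {
  "plan": [
    [[0,0,0],[0,0,-0.1],1],
    [[0,0,0],[0,0,-0.2],1],
    [[0,0,0],[0,0,-0.3],1],
    [[0,0,0],[0,0,-0.35],1],
    [[0,0,0],[0,0,-0.35],1],
    [[0,0,0],[0,0,-0.35],1],
    [[0,0,0],[0,0,-0.35],1],
    [[0,0,0],[0,0,-0.35],1]
  ]
}}

```text
clock: 12.3
position: [0.5088, -0.0246, 0.1855]
orientation: [0.901, -0.348, -0.033, -0.257]
ft_force: [5.7, -4.3, 2.2]
gripper_width: 0.011
finger_force: 59.8
```

```bash
python3 st.py; python3 - <<'E'
from h import *
from rig import read_state
st=read_state();p=((st["position"]-C0)@RF)
for d in(.05,.168):print(rel(st,W(p[0]+d,-.001,.027),toolR(1.06)))
E
```

```text
12.3 0.010982398978022936 swh [-0.097  -0.0021  0.0269] ang [-0.006 -0.003  1.065] F [-1.4 -6.6  3.3] T [-1.62  1.46 -0.12] 59.808772802352905 q6 1.1757680293409318
(array([-0.0252, -0.0432, -0.0001]), array([-0.0024, -0.0032,  0.0029]))
(array([-0.0824, -0.1464,  0.    ]), array([-0.0024, -0.0032,  0.0029]))
```

>>> {"name": "step_arm", "arguments": {
  "plan": [
    [[-0.01,-0.018,0],[0,0,0],1],
    [[-0.022,-0.039,0],[0,0,0],1],
    [[-0.034,-0.06,0],[0,0,0],1],
    [[-0.046,-0.082,0],[0,0,0],1],
    [[-0.058,-0.103,0],[0,0,0],1],
    [[-0.068,-0.121,0],[0,0,0],1],
    [[-0.0737,-0.131,0],[0,0,0],1],
    [[-0.0737,-0.131,0],[0,0,0],1]
  ]
}}

```text
clock: 13.3
position: [0.538, 0.1006, 0.2597]
orientation: [0.901, -0.349, -0.032, -0.256]
ft_force: [8.6, -8.3, -1.7]
gripper_width: 0.0113
finger_force: 60.0
```

```bash
cat > m.py <<'E'
from h import *
from rig import read_state,cams
import sys
n=sys.argv[1];C={k:cams.capture(k) for k in("wrist","scene","side")}
im=np.zeros((600,800,3),np.uint8)
for k,c in C.items():
    np.savez(k+n+".npz",**c);L=(cloud(c)-C0)@RF;g=c["color"].max(2)
    up=(abs(L[...,2])<.004)&(abs(L[...,1])<.03)
    b=(abs(L[...,1])<.036)&(L[...,2]>.016)&(L[...,2]<.034)&(L[...,0]>-.03)&(L[...,0]<.04)
    print(k,"buffer s",b.sum(),np.percentile(L[b][:,0],[0,1,5,50]).round(4) if b.any() else "")
    t=(abs(L[...,2])<.006)&(abs(L[...,1])<.036)&(g<110)&(L[...,0]>-.02)&(L[...,0]<.05)
    print("  tape-ish s",t.sum(),np.percentile(L[t][:,0],[1,50,99]).round(4) if t.any() else "")
E
python3 st.py; python3 m.py 3; python3 - <<'E'
import numpy as np,cv2
o=[np.load(f"{n}3.npz")["color"] for n in("wrist","scene","side")]
im=np.zeros((600,800,3),np.uint8)
im[:250,:400]=cv2.resize(o[0],(400,250));im[:300,400:]=cv2.resize(o[1][140:200,290:370],(400,300));im[300:,400:]=cv2.resize(o[2][145:205,290:370],(400,300))
cv2.imwrite("pics/g3.png",im)
E
```

```text
13.3 0.011290056610781403 swh [ 0.0513 -0.002   0.0269] ang [-0.005 -0.006  1.064] F [ -6.2 -10.3   1.6] T [-2.78  2.68 -0.1 ] 60.0050014257431 q6 0.8413933069084478
wrist buffer s 2724 [0.0015 0.0017 0.0021 0.0058]
  tape-ish s 574 [-0.0197 -0.0085 -0.0006]
scene buffer s 44 [0.0046 0.0047 0.0049 0.0082]
  tape-ish s 0 
side buffer s 116 [0.0005 0.0007 0.0012 0.0047]
  tape-ish s 9 [-0.0061  0.0055  0.0074]
```

View pics/g3.png

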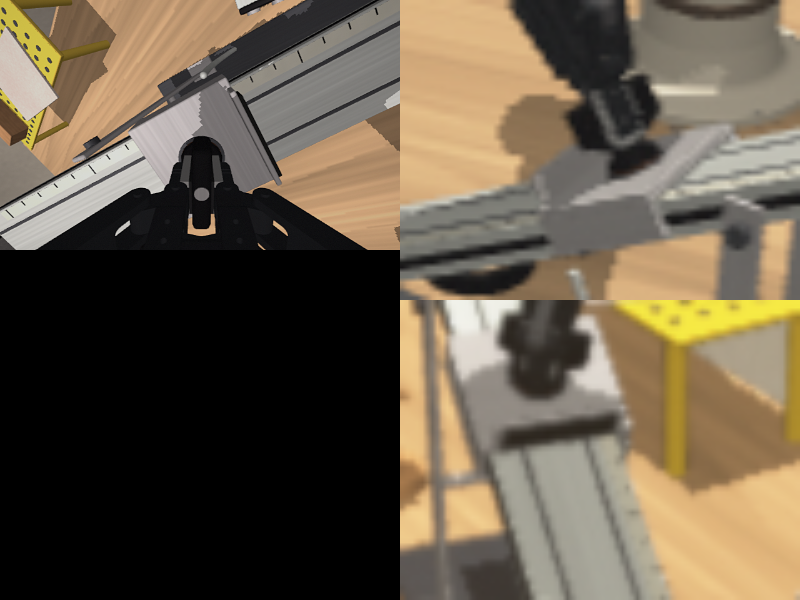

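The stop slides with the knob, and its face is now about 20 mm short of the tape.

>>> {"name": "step_arm", "arguments": {
  "plan": [
    [[-0.003,-0.005,0],[0,0,0],1],
    [[-0.006,-0.01,0],[0,0,0],1],
    [[-0.009,-0.015,0],[0,0,0],1],
    [[-0.0099,-0.0175,0],[0,0,0],1],
    [[-0.0099,-0.0175,0],[0,0,0],1],
    [[-0.0099,-0.0175,0],[0,0,0],1],
    [[-0.0099,-0.0175,0],[0,0,0],1],
    [[-0.0099,-0.0175,0],[0,0,0],1]
  ]
}}

```text
clock: 14.45
position: [0.5416, 0.1161, 0.2689]
orientation: [0.901, -0.349, -0.032, -0.255]
ft_force: [9.5, -10.5, -3.0]
gripper_width: 0.0116
finger_force: 60.0
```

```bash
python3 st.py; python3 m.py 4; python3 - <<'E'
import numpy as np,cv2
o=[np.load(f"{n}4.npz")["color"] for n in("wrist","scene","side")]
im=np.zeros((600,800,3),np.uint8)
im[:300,:400]=cv2.resize(o[0][90:300,200:480],(400,300),interpolation=cv2.INTER_CUBIC);im[:300,400:]=cv2.resize(o[1][150:195,300:360],(400,300));im[300:,400:]=cv2.resize(o[2][145:190,295:355],(400,300))
cv2.imwrite("pics/g4.png",im)
E
```

```text
14.45 0.011583324698190296 swh [ 0.0698 -0.0019  0.0269] ang [-0.004 -0.008  1.063] F [ -8.5 -11.6   1.4] T [-3.01  3.56 -0.01] 60.02917170524597 q6 0.7978315939325434
wrist buffer s 2506 [0.0198 0.02   0.0203 0.0238]
  tape-ish s 1165 [-0.0194  0.0023  0.0195]
scene buffer s 43 [0.0232 0.0234 0.0237 0.0264]
  tape-ish s 5 [-0.0188 -0.0163 -0.0055]
side buffer s 105 [0.0169 0.0185 0.0194 0.0223]
  tape-ish s 64 [-0.0093  0.022   0.0263]
```

View pics/g4.png

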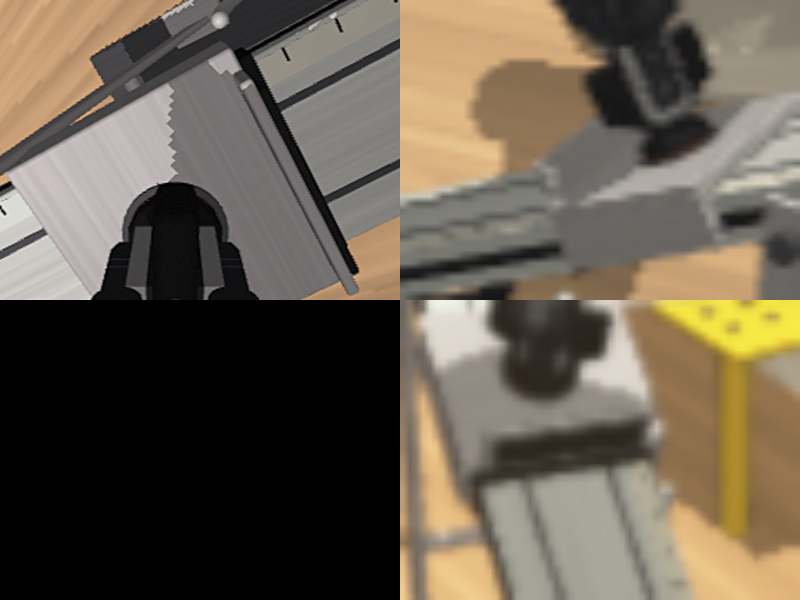

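The side view shows a thin dark tape strip just below the face. That leaves about 1.5 mm to go to its middle; then tighten.

>>> {"name": "step_arm", "arguments": {
  "plan": [
    [[-0.0004,-0.0007,0],[0,0,0],1],
    [[-0.0008,-0.0014,0],[0,0,0],1],
    [[-0.0008,-0.0014,0],[0,0,0],1],
    [[-0.0008,-0.0014,0],[0,0,0],1],
    [[-0.0008,-0.0014,0],[0,0,0.08],1],
    [[-0.0008,-0.0014,0],[0,0,0.16],1],
    [[-0.0008,-0.0014,0],[0,0,0.24],1],
    [[-0.0008,-0.0014,0],[0,0,0.32],1]
  ]
}}

```text
clock: 15.6
position: [0.5414, 0.1171, 0.2694]
orientation: [0.786, -0.563, -0.095, -0.238]
ft_force: [6.4, -12.2, -4.2]
gripper_width: 0.0112
finger_force: 60.1
```

```bash
python3 st.py; python3 m.py 5
```

```text
15.6 0.011160929144333873 swh [ 0.0708 -0.0015  0.0269] ang [-0.004 -0.007  0.558] F [-11.2  -9.    1.6] T [-2.72  4.03  0.49] 60.142983198165894 q6 0.2892150229844145
wrist buffer s 3199 [0.021  0.0212 0.0212 0.0242]
  tape-ish s 2609 [-0.0192  0.0177  0.0222]
scene buffer s 45 [0.0253 0.0254 0.0264 0.0282]
  tape-ish s 5 [-0.0173 -0.0088 -0.001 ]
side buffer s 103 [0.0201 0.0208 0.0211 0.0241]
  tape-ish s 70 [-0.0034  0.0226  0.0281]
```

>>> {"name": "step_arm", "arguments": {
  "plan": [
    [[0,0,0],[0,0,0.1],1],
    [[0,0,0],[0,0,0.2],1],
    [[0,0,0],[0,0,0.3],1],
    [[0,0,0],[0,0,0.4],1],
    [[0,0,0],[0,0,0.5],1],
    [[0,0,0],[0,0,0.55],1],
    [[0,0,0],[0,0,0.585],1],
    [[0,0,0],[0,0,0.585],1]
  ]
}}

```text
clock: 16.75
position: [0.5404, 0.1171, 0.2695]
orientation: [-0.458, 0.851, 0.19, 0.17]
ft_force: [4.4, -12.0, -3.0]
gripper_width: 0.0114
finger_force: 76.3
```

```bash
python3 st.py
```

```text
16.75 0.011424233497989664 swh [ 0.0707 -0.0005  0.027 ] ang [-0.005 -0.006 -0.352] F [-10.8  -7.    2.8] T [-1.99  4.09  1.7 ] 76.27326711080968 q6 -0.6216471888460381
```

Torque has risen to 1.7 Nm, so the knob is at its clockwise stop. Releasing and backing off along the axis.

>>> {"name": "step_arm", "arguments": {
  "plan": [
    [[0,0,0],[0,0,-0.01],0.3],
    [[0,0,0],[0,0,-0.03],-0.5],
    [[0,0,0],[0,0,-0.03],-1],
    [[0,0,0],[0,0,-0.03],-1],
    [[0,0,-0.03],[0,0,-0.03],-1],
    [[0,0,-0.07],[0,0,-0.03],-1],
    [[0,0,-0.11],[0,0,-0.03],-1],
    [[0,0,-0.15],[0,0,-0.03],-1]
  ]
}}

```text
clock: 17.75
position: [0.5224, 0.0474, 0.4021]
orientation: [-0.475, 0.841, 0.19, 0.176]
ft_force: [0.6, -0.1, 0.3]
gripper_width: 0.0859
finger_force: 0.0
```

```bash
python3 st.py; python3 m.py 6; python3 - <<'E'
from h import *
c=dict(np.load("wrist6.npz"));L=(cloud(c)-C0)@RF;g=c["color"].max(2)
k=(g<75)&(L[...,2]>.05)&(L[...,2]<.066)&(abs(L[...,1])<.03)&(L[...,0]>.03)&(L[...,0]<.11)
print(cv2.minAreaRect(L[k][:,:2].astype(np.float32)))
D=np.load("side6.npz")["color"]
im=np.zeros((600,800,3),np.uint8);im[:300,:480]=cv2.resize(c["color"],(480,300))
im[300:,:400]=cv2.resize(c["color"][60:210,220:420],(400,300),interpolation=cv2.INTER_CUBIC);im[300:,400:]=cv2.resize(D[145:190,295:355],(400,300),interpolation=cv2.INTER_CUBIC)
cv2.imwrite("pics/g6.png",im)
E
```

```text
17.75 0.08585634487225421 swh [0.0747 0.0011 0.1779] ang [-0.002  0.001 -0.311] F [ 0.2 -0.6  0.3] T [-0.06  0.94 -0.  ] 0.0 q6 -0.6050153376926855
wrist buffer s 822 [0.0209 0.021  0.021  0.0241]
  tape-ish s 774 [-0.0189  0.0174  0.0217]
scene buffer s 59 [0.0219 0.0227 0.0249 0.0285]
  tape-ish s 0 
side buffer s 105 [0.0201 0.0207 0.0211 0.024 ]
  tape-ish s 67 [0.0171 0.0228 0.0281]
((0.07046785205602646, -0.0018141893669962883), (0.011830790899693966, 0.055124156177043915), 72.24972534179688)
```

View pics/g6.png

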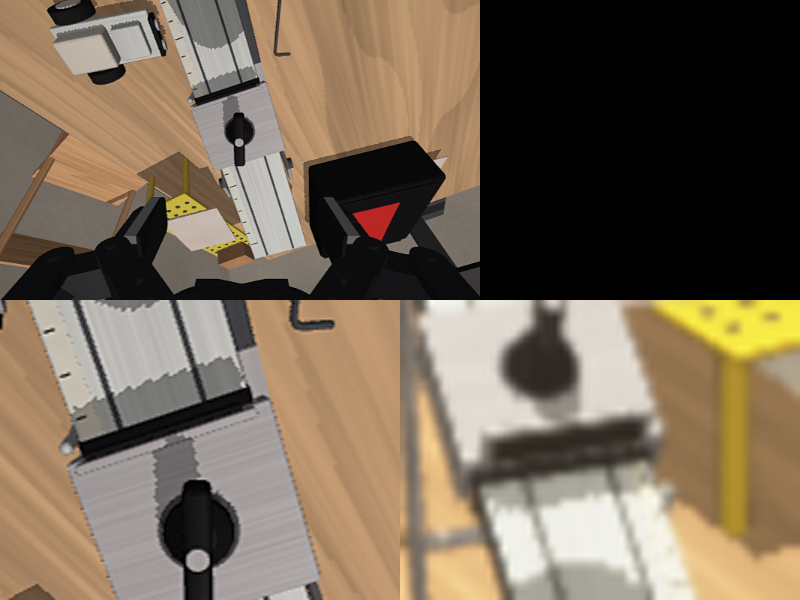

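The wing sits about 18° clockwise, at its stop. The face is at s ≈ 0.021 and the tape's middle at 0.0213. The table items I can see are where they were.

```bash
python3 -c "
from rig import r;print(r.hand_in())"
```

```text
the job is handed in; nothing more can be done
None
```

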